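# Face the vial's code to the reader and hold its shutter open

### The arm

A 6-joint arm with a two-finger parallel gripper is mounted at the origin on a cart in front of the work surface, level with it; the furniture and walls round the work are solid. World frame = base frame: x ahead of the robot, y to its left, z up, the work surface at z = 0. Lengths are in m, angles in degrees, forces in N, time in s.
With the tool pointing down it reaches from about 0.35 to 1 m from the base axis. Payload 7.1 kg.
Tool frame: the origin (TCP) lies at the very end of the fingers, on their centre line; the grasp point (between the pads) lies behind it (r.grasp_offset is the z of the grasp point in the tool frame, in m); z points along the fingers, y is the line along which they close (so a half turn about z gives the same grasp; the last joint's range is limited). The gripper opens to 85 mm and grips with 20 to 120 N. Pads are 22 mm wide; open, the fingers measure 114 mm over their backs; the gripper's body (76 mm by 85 mm) begins 54 mm behind the grasp point. The pads swing forward as they close: fully open they stand 13 mm farther back than shut.
Start: joints at [-70.646, 24.242, 93.386, -0, 62.372, -1.089], TCP at [0.218, -0.586, 0.231] pointing down, gripper open.
Joint ranges: [-172.04, 172.04], [-51.8, 120.97], [4.93, 147.93], [-75.15, 255.16], [6.16, 154.13], [-145.62, 145.62]. Speed limits (degrees/s): [136.94, 136.94, 172.46, 180, 180, 180].

### API

Orientations are given as [roll, pitch, yaw] about the fixed x, y, z axes, in that order (R = Rz(yaw) Ry(pitch) Rx(roll)).
In Python, from cell import r, camera, camera_params, finish_job gives the robot as it stands.
- The arm moves only by the tool send_rows, never from a script. Its argument "commands" is a list that holds one entry, the list of rows, each a list of 5 numbers: the closure, from -1 (fully open) to 1 (shut), so that 0 is half open, then the shift along the tool's x, y, z normalised to -1 to 1, where 1 is 0.3 m, then the turn about the tool's z normalised to -1 to 1, where 1 is 90 degrees. In form: [[[hand, dx, dy, dz, turn], ...]]. A call has exactly 10 rows; each row is the pose to reach, as a shift and turn from the pose commanded when the call began, along the tool's axes at that moment; what a row does not reach only later rows make up. A row lasts 1/12 s, in which the tool goes at most 41.7 mm and 7.16 degrees, less where a joint would pass 70% of its speed; a pose out of reach is approached as far as the arm can. A call with a number of a shift or a turn outside -1 to 1 is refused whole. A call with a gripper value outside its range is refused whole. The fingers move at their own pace and stop on an object; the grip force is fixed at half the most. Time passes only in rows, so rows that repeat a pose let the fingers close, or fill a call up. It gives the time, the measured TCP pose, the force, the opening and the grip force at its end, in the units of the state.
- r.observe(): the state, without advancing time (a new reading comes with each control period).
- camera(name): name is "side" or "top"; returns the picture (420x560x3 uint8, blue, green, red); there is no depth.
- camera_params(name): a dict with "mtx" (3x3 intrinsics, pixels), "pose" (4x4, takes a point from camera to world coordinates). Camera axes: x right, y down, z forward; pixel columns grow to the right and rows downward; lengths in m; the calibration is good to about 2 mm. A picture is of the moment at which its call begins. camera_params takes no time and is no camera call.
- finish_job(): hands the job in; it is judged then, once.
The state is a dict: "time": time; "joint_positions": joint angles; "joint_velocities": joint speeds; "tau": joint torques, N m; "ee_pos": TCP position; "orientation": TCP orientation; "contact_force": force on the tool from outside, world axes, zero at the start; "torque": the same for the moment, N m; "opening": finger opening in m; "grip_force": force on a finger pad.
Only numpy, scipy, OpenCV 4.12 (cv2) and the standard library are available. Lean on these libraries where they do the work, as an engineer would, in place of code of your own. Each camera call takes 0.05 s, during which the arm holds its last target. There are 200 camera calls.

### The job

Read in the stock vial on the scanning station: turn the vial in its nest until its white label with the black code squarely faces the reader window. Then flip the yellow safety catch all the way over to the outside, and only after that pull the red-ball lever fully towards the front and keep holding it there against its spring, so that the shutter stays open: the program finishes while holding the lever. Leave the vial standing in its nest and do not disturb the tin, the bead tube or the nippers.

Things in the scene. Friction and masses are not known exactly. Their poses are not given: they have to be found in the camera images.
- station: grey scanning station, base plate 180 (x) x 270 (y) x 12 mm, fixed to the bench, standing at any of various places and yaws. Origin: centre of its underside; its front edge faces its -x, z up. In its frame (mm): vial nest centre at (-30, 70); black reader block behind it, x 47 to 87, y 30 to 110, top z 97, with aluminium shutter guides out to x 40; blue lever gate x -30 to 60, y -98 to -52, top z 54; lever hinge at (20, -75, 30); catch hinge line along x at y -115, z 62.
- vial: amber open vial, round, 48 mm across the body (51 at the rim), 88 mm tall, about 0.12 kg, loose, standing upright in the nest and free to turn in it. Origin: centre of its underside; its x axis points out through the middle of the white label with the black code (label 36 x 40 mm), z up.
- vial_mark (a point): middle of the vial's label, on its surface, 25 mm from the vial's axis and 42 mm above its underside
- nest (a point): centre of the nest's floor, z 12 mm above the bench; a raised aluminium ring of 28 mm inner and 32 mm outer radius and 6 mm height surrounds it. Axes as the station's: the reader looks at the vial from the nest's +x side
- reader_window (a point): centre of the reader window's front (46 x 36 mm, behind the steel shutter), 73 mm from the nest's centre along the station's +x
- catch (a joint): yellow safety catch, rad: 0 to 0.15 at the start = barring the lever; grows as its tab is swung over to the station's outside (-y), stop at 1.75. It stays where it is left (friction: about 1.2 N at the tab); its bar blocks the lever physically (after 0.1 rad of play) below about 0.8, is fully out of the way from 1.3.
- catch_tab (a point): grip point on the catch's yellow tab, 50 mm from the catch hinge (the tab is 16 mm wide along the station's x, 6 mm thick, and ends 13 mm beyond this point). The tab stands straight up at joint 0 and lies level, pointing to the station's -y, at 1.57. The point turns with the tab.
- catch_hinge (a point): point on the catch's hinge axis abreast of the tab; the axis runs along the station's x, 62 mm above the bench. At joint value q the tab point lies 50 sin(q) mm towards the station's -y and 50 cos(q) mm above this point.
- lever (a joint): lever, rad: 0 = rest, leaning 0.25 rad backwards (station +x) from upright; grows as the ball is pulled towards the station's front (-x); stop at 0.70, 0.45 rad forward of upright. Springs back to 0 when let go; about 2 N at the ball to start it, 5.5 N at the stop. It drives the reader's shutter (lifts 60 mm per rad).
- lever_ball (a point): centre of the red ball on the lever, 28 mm across, 115 mm from the lever hinge
- lever_hinge (a point): point on the lever's hinge axis (along the station's y), 30 mm above the bench, in the lever's plane
- tin: bystander: round aluminium tin, 50 x 22 mm, on the bench to the left of the station; origin under its centre
- bead_tube: bystander: red bead tube with white cap, 25 x 81 mm, standing on the bench to the right of the station; origin under its centre
- nippers: bystander: red-handled nippers, 130 x 68 x 14 mm, lying on the bench at the front right of the station; origin under its centre
Mind the look-alikes: they are no part of the job. What is shaped like the vial but green or turquoise is not meant.

How it is judged (in metres and radians):
On the way, in this order (a step that is already met when the one before it is completed fails the run):
1. the label faces the reader window (within 20 degrees), the vial upright in its nest, catch still barring and lever at rest (angle between the x axis of vial and the x axis of station, either way round below 0.35 rad and x of vial_mark in the frame of nest above 0.012 m and horizontal distance between vial and nest below 0.008 m and angle between vial's own z axis and vertical below 0.1 rad and height (world z) of vial below 0.017 m and value of joint catch below 0.5 rad and value of joint lever below 0.12 rad), for 0.2 s.
2. the catch is flipped all the way over (1.3 rad or more), the lever still at rest (value of joint catch above 1.3 rad and value of joint lever below 0.12 rad), for 0.2 s.
3. the lever is pulled fully to the front (0.6 rad or more) (value of joint lever above 0.6 rad), for 0.3 s.
At the end, for the whole second after the job is handed in: The robot's fingers still hold the lever at 0.6 rad or more, still, with more than 1 N; the catch is at 1.3 rad or more; the vial stands at rest and upright (within 0.1 rad) on the floor of its nest, within 8 mm of the nest's centre, its label within 0.35 rad (20 degrees) of facing the reader (angle between the x axis of vial and the x axis of station, either way round below 0.35 rad and x of vial_mark in the frame of nest above 0.012 m and horizontal distance between vial and nest below 0.008 m and angle between vial's own z axis and vertical below 0.1 rad and height (world z) of vial below 0.017 m and value of joint catch above 1.3 rad and value of joint lever above 0.6 rad and velocity of joint lever between -0.1 and 0.1 rad/s and contact force between the fingers and station above 1 N and linear speed of vial below 0.02 m/s); the arm keeps its last pose, push and grip.
It fails at once if the tin is moved more than 25 mm or knocked over (distance of tin from where it was at the start of the episode above 0.025 m or angle between tin's own z axis and vertical above 0.5 rad).
It fails at once if the bead tube is moved more than 25 mm or knocked over (distance of bead_tube from where it was at the start of the episode above 0.025 m or angle between bead_tube's own z axis and vertical above 0.5 rad).
It fails at once if the nippers is moved more than 25 mm or knocked over (distance of nippers from where it was at the start of the episode above 0.025 m or angle between nippers's own z axis and vertical above 0.5 rad).
It also fails if it takes over 61 s, if anything falls off the work surface, if the arm or the gripper's body presses on something with over 40 N, if the wrist force passes 120 N, or if a joint passes its speed limit or range.

## Working session

There is one attempt and no reset: what is moved stays moved. The work goes in short steps, Python scripts to look and compute and a tool call to move; the robot and the scene stay as the last step left them, time stands still between calls to the robot, and variables do not carry over. Pictures are saved under pics/ and viewed, at most 10 in all, crops included, and the job is handed in when it is done.

Besides the shell and the picture viewer there is one more tool, called in YAML: its name, and indented under it one key for each argument. send_rows: Moves the arm, as the interface text tells. Scaled input: -1 to 1 covers 0.3 m each way for a shift and 90 degrees each way for a turn. Its arguments: {"type":"object","properties":{"commands":{"type":"array","items":{"type":"array","items":{"type":"array","items":{"type":"number","minimum":-1,"maximum":1}}}}},"required":["commands"]}

```bash
mkdir -p pics
python3 - <<'E'
from cell import r,camera,camera_params
import cv2
o=r.observe();print(o,r.grasp_offset)
for n in("side","top"):
    cv2.imwrite(f"pics/{n}0.png",camera(n));p=camera_params(n);print(p["mtx"],p["pose"])
E
```

```text
{'time': 0.0, 'joint_positions': array([-7.06464614e+01,  2.42866720e+01,  9.34343958e+01, -2.28149975e-04,
        6.23716225e+01, -1.09029312e+00]), 'joint_velocities': array([-0.00933515,  0.03500709, -0.02788124, -0.12216257,  0.01085929,
        0.04697248]), 'tau': array([ 1.62210039e-03, -5.57377338e+01, -2.81740218e+01, -3.03412207e-05,
        7.32578774e-03, -2.20823807e-06]), 'ee_pos': array([ 0.21812094, -0.58508934,  0.23050096]), 'orientation': array([-1.79907323e+02, -1.56179025e-03,  2.04439364e+01]), 'contact_force': array([-0.3353698 ,  0.77341289,  0.09240169]), 'torque': array([-0.03323449,  0.00461162,  0.00639346]), 'grip_force': 0.0, 'opening': 0.08498623259962487} -0.0187
[[532.30426541   0.         278.36023851]
 [  0.         532.30426541 210.71528546]
 [  0.           0.           1.        ]] [[-0.99972316 -0.02236556 -0.00730628  0.53799837]
 [-0.00802404  0.61599377 -0.78771015  0.94153374]
 [ 0.0221182  -0.78743346 -0.61600271  0.83470534]
 [ 0.          0.          0.          1.        ]]
[[441.42974202   0.         284.500963  ]
 [  0.         441.42974202 209.85547335]
 [  0.           0.           1.        ]] [[ 0.02494874 -0.99123917  0.12970147  0.43853273]
 [-0.99962769 -0.02617007 -0.00772042 -0.03645398]
 [ 0.01104708 -0.12946057 -0.99152303  1.06912599]
 [ 0.          0.          0.          1.        ]]
```

View pics/top0.png

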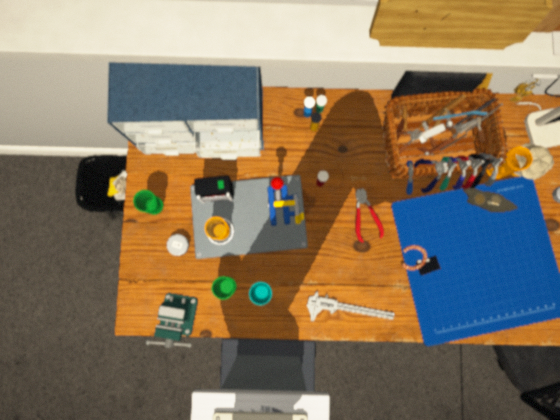

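View pics/side0.png

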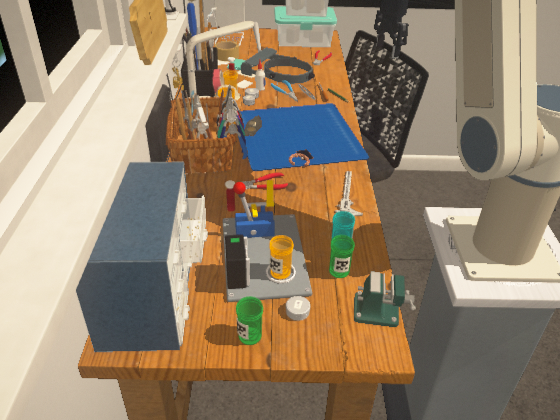

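Amber vial: top (218,230), side (281,258). Look-alikes: green at top (148,202) and (223,287), turquoise at (260,292); I'm choosing the amber one, in the station's nest. Next, a close crop of it.

Run:
```python
import cv2,numpy as np
a=cv2.imread("pics/top0.png")[165:265,180:320];b=cv2.imread("pics/side0.png")[170:305,210:325]
cv2.imwrite("pics/c1.png",cv2.resize(a,None,fx=5.7,fy=5.7,interpolation=cv2.INTER_CUBIC))
cv2.imwrite("pics/c2.png",cv2.resize(b,None,fx=4.4,fy=4.4,interpolation=cv2.INTER_CUBIC))
```

```text
(no output)
```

View pics/c1.png

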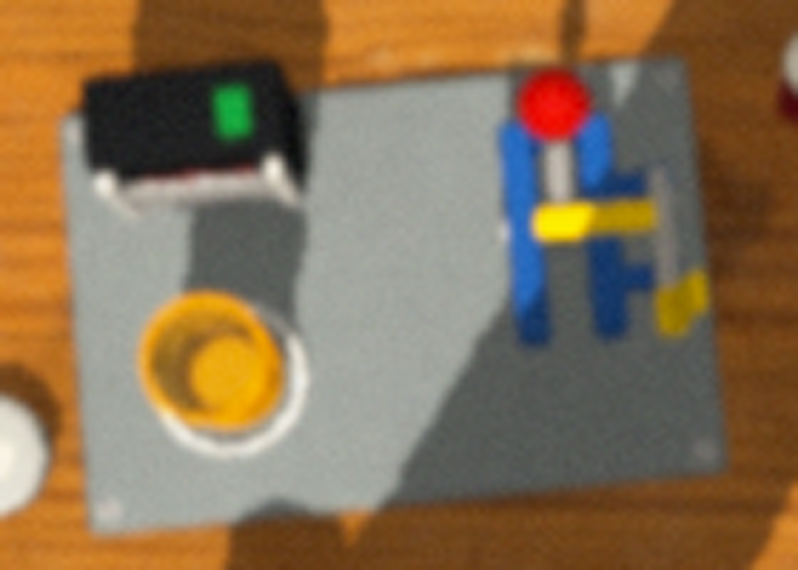

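View pics/c2.png

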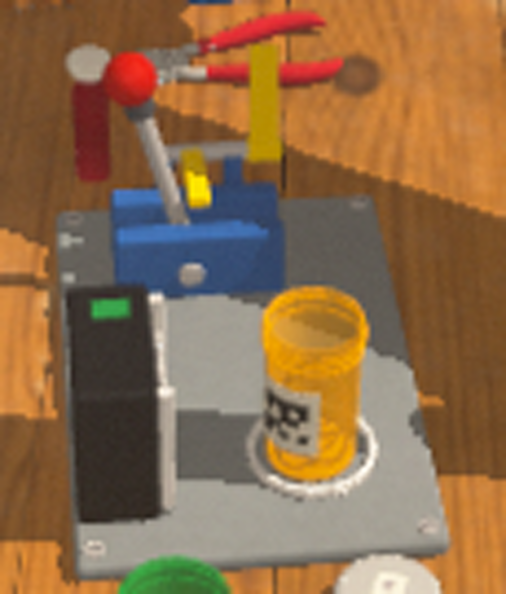

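```bash
cat > h.py <<'E'
import numpy as np
from cell import r,camera,camera_params
P={n:camera_params(n) for n in("side","top")}
def proj(n,p):
    p=np.atleast_2d(p);T=np.linalg.inv(P[n]["pose"]);c=p@T[:3,:3].T+T[:3,3];u=c@P[n]["mtx"].T
    return u[:,:2]/u[:,2:]
def atz(n,uv,z):
    T=P[n]["pose"];d=T[:3,:3]@np.linalg.solve(P[n]["mtx"],[*uv,1]);return T[:3,3]+d*(z-T[2,3])/d[2]
def st(x,p): # station pose (x,y,yaw), p station coords m
    c,s=np.cos(x[2]),np.sin(x[2]);p=np.atleast_2d(p);return np.c_[x[0]+c*p[:,0]-s*p[:,1],x[1]+s*p[:,0]+c*p[:,1],p[:,2]]
E
cat > m.py <<'E'
from h import *
from scipy.optimize import least_squares
C=np.array([[.09,.135,.012],[.09,-.135,.012],[-.09,-.135,.012],[-.09,.135,.012]])
a=np.array([(63,118),(688,60),(727,468),(92,533)])/5.7+[180,165]
b=np.array([(57,212),(372,198),(447,550),(78,578)])/4.4+[210,170]
b=b[[1,0,3,2]] # tmp
def pick(n,uv):return np.array([atz(n,q,.012)[:2] for q in uv])
print(pick("top",a),"\n",pick("side",b))
b=np.array([(78,578),(57,212),(372,198),(447,550)])/4.4+[210,170]
f=lambda x:np.r_[(proj("top",st(x,C))-a).ravel(),(proj("side",st(x,C))-b).ravel()]
s=least_squares(f,[.47,.05,0]);x=s.x;print(x,np.degrees(x[2]),s.fun.round(1))
ball=np.array([[.02+.115*np.sin(.25),-.075,.03+.115*np.cos(.25)]])
hp=[[-.03,.07,.012]]
for n,o,k in(("top",[180,165],5.7),("side",[210,170],4.4)):
    print(n,"ball,nest,catchtab0,rim",[((proj(n,st(x,q))-o)*k).round().tolist() for q in(ball,hp,[[0,-.115,.112],[0,-.115,.062]],[[-.03,.07,.1]])])
for y in range(-30,180,10): 
    t=x[2]+np.radians(y);c=st(x,hp)[0]
    q=[c+[.0245*np.cos(t+e),.0245*np.sin(t+e),.042] for e in(-.72,0,.72)]
    print(y,((proj("side",q)-[210,170])*4.4).round().tolist())
for d in(-1,1): # silhouette
    c=st(x,hp)[0];print(((proj("side",c+[d*.024,0,.042])-[210,170])*4.4).round())
np.save("x.npy",x)
E
python3 m.py
```

```text
[[ 0.62992696  0.18351134]
 [ 0.66234321 -0.08211206]
 [ 0.48850334 -0.1019894 ]
 [ 0.4547415   0.16227019]] 
 [[ 0.48786356 -0.09466928]
 [ 0.66406463 -0.07579781]
 [ 0.62984868  0.19555927]
 [ 0.45647571  0.17294284]]
[0.55932362 0.04367733 0.1217444 ] 6.975440527564801 [-2.1 -1.  -1.1 -1.1 -0.3  0.9 -1.9  0.4 -0.9 -2.5 -0.3 -0.9  0.6 -1.6
  1.2 -2.2]
top ball,nest,catchtab0,rim [[[549.0, 105.0]], [[226.0, 378.0]], [[665.0, 233.0], [661.0, 250.0]], [[195.0, 359.0]]]
side ball,nest,catchtab0,rim [[[131.0, 78.0]], [[312.0, 453.0]], [[219.0, 75.0], [219.0, 150.0]], [[316.0, 319.0]]]
-30 [[292.0, 359.0], [268.0, 376.0], [266.0, 400.0]]
-20 [[285.0, 362.0], [265.0, 382.0], [269.0, 406.0]]
-10 [[278.0, 366.0], [264.0, 388.0], [274.0, 411.0]]
0 [[273.0, 370.0], [264.0, 394.0], [280.0, 416.0]]
10 [[268.0, 375.0], [265.0, 400.0], [287.0, 420.0]]
20 [[265.0, 381.0], [268.0, 406.0], [295.0, 423.0]]
30 [[264.0, 387.0], [273.0, 411.0], [303.0, 425.0]]
40 [[264.0, 393.0], [279.0, 416.0], [312.0, 426.0]]
50 [[265.0, 399.0], [286.0, 420.0], [321.0, 426.0]]
60 [[268.0, 405.0], [294.0, 423.0], [330.0, 424.0]]
70 [[272.0, 410.0], [302.0, 425.0], [338.0, 422.0]]
80 [[278.0, 415.0], [311.0, 426.0], [345.0, 419.0]]
90 [[285.0, 419.0], [320.0, 426.0], [352.0, 415.0]]
100 [[293.0, 422.0], [329.0, 425.0], [357.0, 410.0]]
110 [[301.0, 425.0], [337.0, 423.0], [361.0, 405.0]]
120 [[310.0, 426.0], [345.0, 419.0], [363.0, 399.0]]
130 [[319.0, 426.0], [351.0, 415.0], [364.0, 393.0]]
140 [[328.0, 425.0], [356.0, 411.0], [364.0, 387.0]]
150 [[336.0, 423.0], [361.0, 405.0], [362.0, 381.0]]
160 [[344.0, 420.0], [363.0, 400.0], [358.0, 375.0]]
170 [[350.0, 416.0], [364.0, 394.0], [353.0, 370.0]]
[[363. 392.]]
[[264. 390.]]
```

Both crops confirm the amber vial with the white/black label in the ring. In the side crop the label spans columns 266–318 at (292,416), which puts it roughly 50° from the reader towards +y. The two near corners in the side crop are bottom corners, so I'm refitting with the ball and ring included.

```bash
cat > m2.py <<'E'
from h import *
from scipy.optimize import least_squares
o={"top":(np.array([180,165]),5.7),"side":(np.array([210,170]),4.4)}
h=.012;B=[.02+.115*np.sin(.25),-.075,.03+.115*np.cos(.25)]
F=[("top",[.09,.135,h],63,118),("top",[.09,-.135,h],688,60),("top",[-.09,-.135,h],727,468),("top",[-.09,.135,h],92,533),("top",B,554,105),
("side",[.09,.135,0],78,578),("side",[.09,-.135,h],57,212),("side",[-.09,-.135,h],372,198),("side",[-.09,.135,0],447,550),("side",B,131,78),("side",[-.03,.07,.018],312,449)]
def px(n,p,x):return ((proj(n,st(x,p))-o[n][0])*o[n][1])
f=lambda x:np.concatenate([(px(n,p,x)[0]-[u,v])/5 for n,p,u,v in F])
s=least_squares(f,[.56,.04,.12],loss="soft_l1");x=s.x;print(x,np.degrees(x[2]));print(f(x).reshape(-1,2).round(1).tolist())
np.save("x.npy",x)
c=st(x,[-.03,.07,.012])[0];print("nest",c)
print("rim",(px("top",[-.03,.07,.1],x)),px("side",[-.03,.07,.1],x))
# vial by rim centres (obs)
print("rim from top",atz("top",np.array([212,362])/5.7+o["top"][0],.1),"side",atz("side",np.array([316,322])/4.4+o["side"][0],.1))
# catch tab: end at z .125; x from both
for xx in(-.04,-.035,-.03,-.025,-.02,-.01,0):print(xx,px("side",[xx,-.115,.125],x).round(),px("top",[xx,-.115,.125],x).round(),px("top",[xx,-.085,.064],x).round())
print("tin",atz("top",np.array([-2,455])/5.7+o["top"][0],.022))
E
python3 m2.py
```

```text
[0.55933648 0.04128943 0.12312598] 7.0545992666835335
[[-1.3, -1.0], [-0.2, -1.3], [0.8, 0.9], [-1.0, 0.6], [0.3, -0.1], [-0.4, 0.5], [-0.2, -1.3], [0.4, -2.0], [0.8, 0.8], [0.0, -0.5], [0.0, -1.7]]
nest [0.52096654 0.10707504 0.012     ]
rim [[201.24910547 359.37125815]] [[316.55203009 316.06777936]]
rim from top [0.52005776 0.10289108 0.1       ] side [0.52121591 0.11131718 0.1       ]
-0.04 [[295.  49.]] [[684. 332.]] [[602. 355.]]
-0.035 [[285.  49.]] [[682. 319.]] [[601. 342.]]
-0.03 [[276.  50.]] [[681. 306.]] [[600. 330.]]
-0.025 [[266.  50.]] [[680. 293.]] [[599. 318.]]
-0.02 [[257.  51.]] [[678. 280.]] [[598. 305.]]
-0.01 [[238.  52.]] [[676. 254.]] [[595. 281.]]
0 [[219.  53.]] [[673. 228.]] [[593. 256.]]
tin [0.48570924 0.20087501 0.022     ]
```

```bash
cat > g.py <<'E'
import sys
from h import *
X=np.load("x.npy")
def go(sx,sy,z,yawrel): # target in station frame, yaw relative to station
    o=r.observe();p=o["ee_pos"];a=o["orientation"];y=np.radians(a[2])
    t=st(X,[sx,sy,z])[0];D=t-p;c,s=np.cos(y),np.sin(y)
    d=np.array([c*D[0]+s*D[1],s*D[0]-c*D[1],-D[2]])/.3
    w=(np.degrees(X[2])+yawrel-a[2]+180)%360-180
    print("t",round(o["time"],2),"F",o["contact_force"].round(1),"open",round(o["opening"],4),"grip",round(o["grip_force"],1),"ori",a.round(1),"st",((p[:2]-X[:2])@np.array([[np.cos(X[2]),-np.sin(X[2])],[np.sin(X[2]),np.cos(X[2])]])).round(4),"z",round(p[2],4))
    print("move",d.round(3),"turn",round(-w/90,3))
if __name__=="__main__":go(*map(float,sys.argv[1:]))
E
python3 g.py -.03 .07 .23 90
```

```text
t 0.1 F [-0.1  0.1 -0.5] open 0.0855 grip 0.0 ori [-179.9   -0.    20.4] st [-0.4155 -0.5798] z 0.2306
move [ 1.752 -1.81   0.002] turn -0.851
```

send_rows:
  commands:
    - [[-1,0.876,-0.904,0,-0.43],[-1,0.876,-0.904,0,-0.43],[-1,0.876,-0.904,0,-0.43],[-1,0.876,-0.904,0,-0.43],[-1,0.876,-0.904,0,-0.43],[-1,0.876,-0.904,0,-0.43],[-1,0.876,-0.904,0,-0.43],[-1,0.876,-0.904,0,-0.43],[-1,0.876,-0.904,0,-0.43],[-1,0.876,-0.904,0,-0.43]]

```text
time: 0.93
ee_pos: [0.3709, -0.2344, 0.231]
orientation: [-179.9, -0.1, 59.4]
contact_force: [0.2, -0.1, -0.5]
opening: 0.0852
grip_force: 0.0
```

```bash
python3 g.py -.03 .07 .23 90
```

```text
t 0.93 F [ 0.2 -0.1 -0.5] open 0.0852 grip 0.0 ori [-1.799e+02 -1.000e-01  5.940e+01] st [-0.2208 -0.2504] z 0.231
move [ 1.234 -0.149  0.003] turn -0.418
```

send_rows:
  commands:
    - [[-1,1,-0.12,0,-0.418],[-1,1,-0.12,0,-0.418],[-1,1,-0.12,0,-0.418],[-1,1,-0.12,0,-0.418],[-1,1,-0.12,0,-0.418],[-1,1,-0.12,0,-0.418],[-1,1,-0.12,0,-0.418],[-1,1,-0.12,0,-0.418],[-1,1,-0.12,0,-0.418],[-1,1,-0.12,0,-0.418]]

```text
time: 1.77
ee_pos: [0.4924, 0.0364, 0.2309]
orientation: [-179.9, 0.0, 96.9]
contact_force: [-0.0, -0.0, 0.3]
opening: 0.0853
grip_force: 0.0
```

```bash
python3 g.py -.03 .07 .13 90
```

```text
t 1.77 F [-0.  -0.   0.3] open 0.0853 grip 0.0 ori [-179.9    0.    96.9] st [-0.067   0.0034] z 0.2309
move [0.222 0.123 0.336] turn -0.002
```

send_rows:
  commands:
    - [[-0.8,0.222,0.123,0,0],[-0.8,0.222,0.123,0,0],[-0.8,0.222,0.123,0,0],[-0.8,0.222,0.123,0.1,0],[-0.8,0.222,0.123,0.2,0],[-0.8,0.222,0.123,0.3,0],[-0.8,0.222,0.123,0.34,0],[-0.8,0.222,0.123,0.34,0],[-0.8,0.222,0.123,0.34,0],[-0.8,0.222,0.123,0.34,0]]

```text
time: 2.6
ee_pos: [0.5222, 0.1058, 0.1303]
orientation: [179.9, 0.0, 96.7]
contact_force: [-0.4, 0.9, 0.2]
opening: 0.0773
grip_force: 0.0
```

```bash
python3 g.py -.03 .07 .056 90
python3 - <<'E'
from h import *
import cv2
a=camera("top")[150:270,160:320];b=camera("side")[150:305,200:345]
k=lambda i,f:cv2.resize(i,None,fx=f,fy=f,interpolation=cv2.INTER_CUBIC)
a=k(a,2.5);b=k(b,3)
c=np.zeros((max(a.shape[0],b.shape[0]),a.shape[1]+b.shape[1],3),np.uint8);c[:a.shape[0],:a.shape[1]]=a;c[:b.shape[0],a.shape[1]:]=b
cv2.imwrite("pics/d1.png",c[:600,:800]);print(c.shape)
E
```

```text
t 2.6 F [-0.4  0.9  0.2] open 0.0773 grip 0.0 ori [179.9   0.   96.7] st [-0.0289  0.0686] z 0.1303
move [ 0.005 -0.004  0.248] turn -0.004
(465, 835, 3)
```

View pics/d1.png

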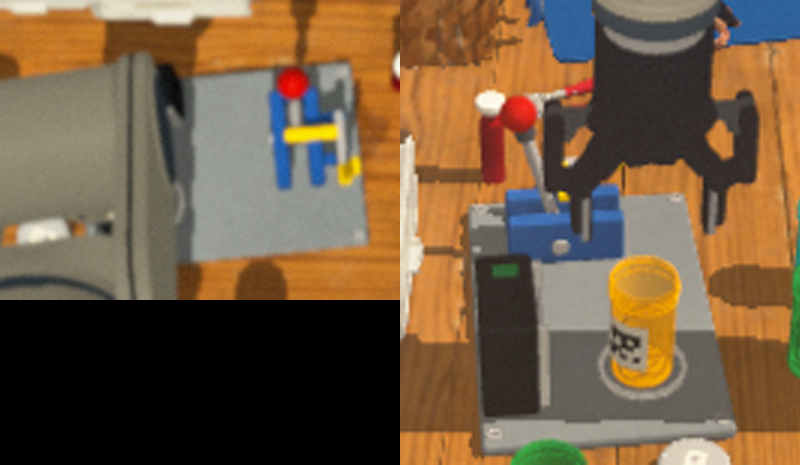

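The fingers straddle the vial: tips at (587,238) and (710,230), rim centre at (644,280). Descending.

send_rows:
  commands:
    - [[-0.8,0.005,-0.004,0.06,0],[-0.8,0.005,-0.004,0.12,0],[-0.8,0.005,-0.004,0.18,0],[-0.8,0.005,-0.004,0.24,0],[-0.8,0.005,-0.004,0.25,0],[-0.8,0.005,-0.004,0.25,0],[-0.8,0.005,-0.004,0.25,0],[-0.6,0.005,-0.004,0.25,0],[-0.5,0.005,-0.004,0.25,0],[-0.4,0.005,-0.004,0.25,0]]

```text
time: 3.53
ee_pos: [0.5209, 0.1082, 0.0553]
orientation: [179.9, -0.0, 96.8]
contact_force: [0.3, 0.0, 0.6]
opening: 0.0597
grip_force: 0.0
```

send_rows:
  commands:
    - [[-0.3,0,0,0,0],[-0.2,0,0,0,0],[-0.1,0,0,0,0],[0,0,0,0,0],[0,0,0,0,0],[0,0,0,0,0],[0,0,0,0,0],[0,0,0,0,0],[0,0,0,0,0],[0,0,0,0,0]]

```text
time: 4.37
ee_pos: [0.5209, 0.1082, 0.0549]
orientation: [179.9, -0.0, 96.8]
contact_force: [0.3, -0.3, 5.8]
opening: 0.0462
grip_force: 60.3
```

send_rows:
  commands:
    - [[0,0,0,-0.003,0.06],[0,0,0,-0.003,0.12],[0,0,0,-0.003,0.18],[0,0,0,-0.003,0.24],[0,0,0,-0.003,0.3],[0,0,0,-0.003,0.36],[0,0,0,-0.003,0.42],[0,0,0,-0.003,0.48],[0,0,0,-0.003,0.54],[0,0,0,-0.003,0.57]]

```text
time: 5.2
ee_pos: [0.5197, 0.108, 0.055]
orientation: [-180.0, 0.1, 45.2]
contact_force: [-0.7, -0.5, -0.2]
opening: 0.0464
grip_force: 61.2
```

```bash
python3 g.py -.03 .07 .056 40
python3 - <<'E'
from h import *
import cv2
X=np.load("x.npy");b=camera("side")[215:305,225:325]
cv2.imwrite("pics/e1.png",cv2.resize(b,None,fx=6,fy=6,interpolation=cv2.INTER_CUBIC))
c=st(X,[-.03,.07,.012])[0]
for y in(-40,-20,-10,0,10,20,30,40):
    t=X[2]+np.radians(y)
    print(y,((proj("side",[c+[.0245*np.cos(t+e),.0245*np.sin(t+e),.042] for e in(-.72,0,.72)])-[225,215])*6).round().tolist())
E
```

```text
t 5.2 F [-0.7 -0.5 -0.2] open 0.0464 grip 61.2 ori [-1.80e+02  1.00e-01  4.52e+01] st [-0.0312  0.0711] z 0.055
move [ 0.001  0.005 -0.003] turn -0.021
-40 [[320.0, 213.0], [281.0, 231.0], [270.0, 263.0]]
-20 [[299.0, 219.0], [272.0, 246.0], [277.0, 279.0]]
-10 [[290.0, 224.0], [270.0, 254.0], [284.0, 286.0]]
0 [[282.0, 231.0], [270.0, 262.0], [292.0, 293.0]]
10 [[276.0, 237.0], [272.0, 270.0], [301.0, 298.0]]
20 [[272.0, 245.0], [276.0, 278.0], [312.0, 302.0]]
30 [[270.0, 253.0], [283.0, 285.0], [324.0, 305.0]]
40 [[270.0, 261.0], [291.0, 292.0], [336.0, 306.0]]
```

View pics/e1.png

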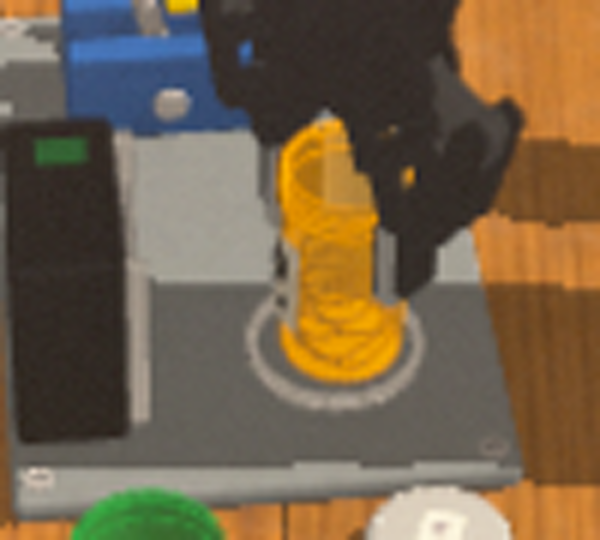

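Only a sliver of label is visible, with its right edge at (298,300) against a vial silhouette starting at 281. That puts it within about 5° of the reader. Releasing and rising.

send_rows:
  commands:
    - [[-0.2,0,0,0,0],[-0.4,0,0,0,0],[-0.6,0,0,0,0],[-0.8,0,0,0,0],[-0.8,0,0,0,0],[-0.8,0,0,0,0],[-0.8,0,0,0,0],[-0.8,0,0,-0.03,0],[-0.8,0,0,-0.1,0],[-0.8,0,0,-0.2,0]]

```text
time: 6.08
ee_pos: [0.5185, 0.1078, 0.1145]
orientation: [-179.8, 0.2, 45.5]
contact_force: [-0.0, -0.3, 0.3]
opening: 0.0768
grip_force: 0.0
```

send_rows:
  commands:
    - [[-0.8,0,0,-0.1,0],[-0.8,0,0,-0.2,0],[-0.8,0,0,-0.3,0],[-0.8,0,0,-0.3,0],[-0.5,0,0,-0.3,-0.08],[0,0,0,-0.3,-0.16],[0.5,0,0,-0.3,-0.24],[1,0,0,-0.3,-0.32],[1,0,0,-0.3,-0.4],[1,0,0,-0.3,-0.45]]

```text
time: 6.92
ee_pos: [0.52, 0.1081, 0.2055]
orientation: [-180.0, -0.0, 86.3]
contact_force: [-0.1, -0.5, 0.1]
opening: 0.0033
grip_force: 0.0
```

```bash
python3 g.py -.026 -.083 .20 90
```

```text
t 6.92 F [-0.1 -0.5  0.1] open 0.0033 grip 0.0 ori [-180.    -0.    86.3] st [-0.0308  0.0711] z 0.2055
move [-0.502  0.111  0.018] turn -0.119
```

send_rows:
  commands:
    - [[1,-0.502,0.111,0.018,-0.119],[1,-0.502,0.111,0.018,-0.119],[1,-0.502,0.111,0.018,-0.119],[1,-0.502,0.111,0.018,-0.119],[1,-0.502,0.111,0.018,-0.119],[1,-0.502,0.111,0.018,-0.119],[1,-0.502,0.111,0.018,-0.119],[1,-0.502,0.111,0.018,-0.119],[1,-0.502,0.111,0.018,-0.119],[1,-0.502,0.111,0.018,-0.119]]

```text
time: 7.75
ee_pos: [0.5428, -0.0433, 0.1999]
orientation: [180.0, -0.0, 96.8]
contact_force: [0.5, -0.2, 0.2]
opening: 0.0002
grip_force: 0.0
```

```bash
python3 g.py -.026 -.083 .092 90
python3 - <<'E'
from h import *
import cv2
b=camera("side")[150:305,200:345]
cv2.imwrite("pics/f1.png",cv2.resize(b,None,fx=3.8,fy=3.8,interpolation=cv2.INTER_CUBIC))
E
```

```text
t 7.75 F [ 0.5 -0.2  0.2] open 0.0002 grip 0.0 ori [180.   -0.   96.8] st [-0.0268 -0.0819] z 0.1999
move [-0.004  0.003  0.36 ] turn -0.003
```

View pics/f1.png

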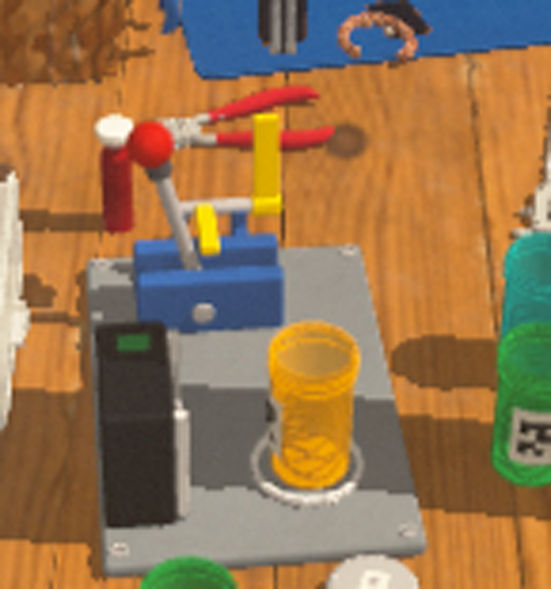

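The label is almost edge-on, with its right edge near (281,415). I'm measuring that sliver numerically before touching the catch.

Run:
```python
from h import *
import cv2
X=np.load("x.npy");b=camera("side")
hsv=cv2.cvtColor(b,cv2.COLOR_BGR2HSV)
for v in range(246,274,2):print(v,"S",hsv[v,266:298,1].tolist())
c=st(X,[-.03,.07,.012])[0]-[.0015,0,0]
for y in(-20,-15,-10,-5,0,5,10):
    t=X[2]+np.radians(y)
    print(y,[proj("side",c+[.0248*np.cos(t+.72),.0248*np.sin(t+.72),z])[0].round(1).tolist() for z in(.022,.042,.062)])
for z in(.022,.042,.062):print("sil",(proj("side",[c+[s*.024,0,z] for s in(-1,1)])).round(1).tolist())
```

```text
246 S [28, 24, 24, 35, 139, 255, 243, 232, 224, 194, 181, 183, 181, 180, 175, 174, 172, 172, 169, 171, 169, 170, 164, 170, 194, 218, 229, 228, 135, 22, 22, 22]
248 S [21, 24, 26, 30, 83, 245, 254, 251, 244, 227, 219, 222, 218, 205, 186, 183, 182, 183, 179, 189, 196, 214, 221, 216, 254, 255, 255, 207, 85, 24, 24, 26]
250 S [26, 22, 26, 25, 45, 172, 255, 248, 253, 254, 242, 247, 223, 228, 223, 225, 216, 223, 222, 232, 239, 237, 255, 255, 255, 255, 224, 133, 25, 24, 24, 22]
252 S [26, 30, 28, 32, 61, 160, 240, 229, 255, 254, 254, 241, 253, 247, 255, 255, 255, 245, 248, 255, 244, 242, 248, 255, 255, 240, 183, 71, 24, 25, 22, 27]
254 S [33, 33, 36, 36, 55, 90, 202, 247, 233, 226, 227, 232, 241, 253, 247, 255, 255, 255, 251, 255, 242, 241, 235, 233, 223, 216, 194, 81, 32, 28, 28, 26]
256 S [30, 30, 31, 32, 55, 57, 61, 97, 175, 234, 234, 227, 221, 226, 222, 219, 220, 225, 227, 217, 231, 226, 244, 232, 234, 223, 197, 35, 35, 38, 35, 40]
258 S [33, 35, 26, 39, 46, 63, 54, 70, 174, 238, 224, 226, 227, 228, 218, 234, 219, 223, 219, 225, 233, 236, 232, 231, 238, 223, 192, 31, 32, 33, 30, 35]
260
[... 853 characters left out ...]
238, 233, 227, 238, 233, 241, 255, 244, 207, 84, 43, 40, 38, 30, 32]
272 S [40, 38, 30, 33, 42, 146, 247, 255, 242, 231, 242, 254, 253, 255, 255, 253, 252, 255, 236, 238, 254, 255, 244, 255, 253, 179, 47, 36, 38, 37, 34, 32]
-20 [[271.6, 268.4], [271.8, 261.6], [271.9, 254.6]]
-15 [[272.1, 269.0], [272.3, 262.2], [272.4, 255.3]]
-10 [[272.7, 269.6], [272.9, 262.8], [273.0, 255.8]]
-5 [[273.4, 270.2], [273.5, 263.3], [273.7, 256.4]]
0 [[274.1, 270.7], [274.2, 263.9], [274.4, 256.9]]
5 [[274.9, 271.1], [275.0, 264.3], [275.2, 257.4]]
10 [[275.7, 271.6], [275.9, 264.7], [276.1, 257.8]]
sil [[292.9, 265.0], [270.7, 264.6]]
sil [[293.3, 258.3], [270.9, 257.8]]
sil [[293.7, 251.3], [271.0, 250.8]]
```

The label is within about 5° of facing the reader. Now the catch: descend, then push towards the station's -y (tool -x).

send_rows:
  commands:
    - [[1,0,0.003,0.1,0],[1,0,0.003,0.2,0],[1,0,0.003,0.3,0],[1,0,0.003,0.36,0],[1,0,0.003,0.36,0],[1,-0.03,0.003,0.36,0],[1,-0.06,0.003,0.36,0],[1,-0.09,0.003,0.36,0],[1,-0.12,0.003,0.36,0],[1,-0.12,0.003,0.36,0]]

```text
time: 8.68
ee_pos: [0.549, -0.0821, 0.0931]
orientation: [179.9, 0.1, 96.6]
contact_force: [-0.4, 0.6, -0.4]
opening: 0.0001
grip_force: 0.0
```

```bash
python3 g.py -.026 -.158 .075 90
```

```text
t 8.68 F [-0.4  0.6 -0.4] open 0.0001 grip 0.0 ori [1.799e+02 1.000e-01 9.660e+01] st [-0.0254 -0.1212] z 0.0931
move [-0.123 -0.001  0.06 ] turn -0.005
```

send_rows:
  commands:
    - [[1,-0.03,0,0,0],[1,-0.06,0,0,0],[1,-0.09,0,0,0],[1,-0.12,0,0,0],[1,-0.13,0,0.02,0],[1,-0.13,0,0.04,0],[1,-0.13,0,0.06,0],[1,-0.13,0,0.08,0],[1,-0.13,0,0.08,0],[1,-0.13,0,0.08,0]]

```text
time: 9.52
ee_pos: [0.5518, -0.1183, 0.067]
orientation: [-179.9, -0.0, 96.7]
contact_force: [-1.0, 0.3, 0.1]
opening: -0.0002
grip_force: 0.0
```

```bash
python3 g.py -.026 -.162 .20 90
python3 - <<'E'
from h import *
import cv2
b=camera("side")[150:305,200:345]
cv2.imwrite("pics/f2.png",cv2.resize(b,None,fx=3.8,fy=3.8,interpolation=cv2.INTER_CUBIC))
E
```

```text
t 9.52 F [-1.   0.3  0.1] open -0.0002 grip 0.0 ori [-179.9   -0.    96.7] st [-0.0271 -0.1575] z 0.067
move [-0.015  0.004 -0.443] turn -0.004
```

View pics/f2.png

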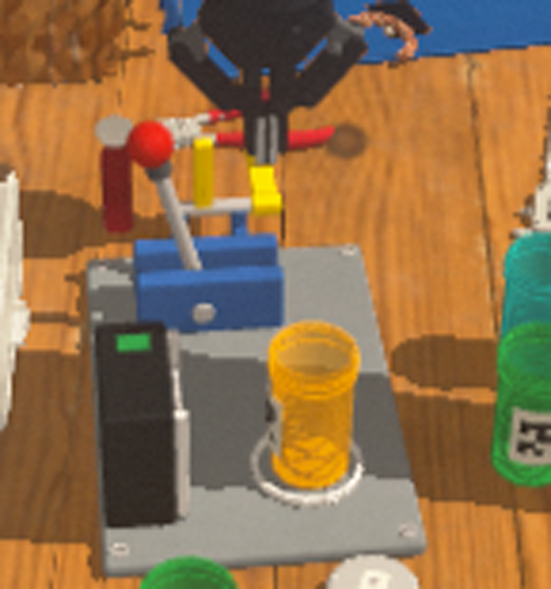

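The tab lies almost level at (265,190) and the bar stands up at (204,170). One more small push down, then rise.

send_rows:
  commands:
    - [[1,0,0,0.008,0],[1,0,0,0.014,0],[1,0,0,0.014,0],[1,0,0,0.014,0],[1,0,0,-0.06,0],[1,0,0,-0.16,0],[1,0,0,-0.26,0],[1,0,0,-0.36,0],[0,0,0,-0.44,0],[-0.5,0,0,-0.44,0]]

```text
time: 10.4
ee_pos: [0.5553, -0.1195, 0.2051]
orientation: [179.5, 0.2, 96.7]
contact_force: [0.4, -0.2, 0.8]
opening: 0.0234
grip_force: 0.0
```

```bash
python3 g.py .0485 -.075 .20 90
```

```text
t 10.4 F [ 0.4 -0.2  0.8] open 0.0234 grip 0.0 ori [179.5   0.2  96.7] st [-0.0237 -0.1591] z 0.2051
move [0.282 0.239 0.017] turn -0.004
```

send_rows:
  commands:
    - [[-0.5,0.28,0.24,0,0],[-0.5,0.28,0.24,0,0],[-0.5,0.28,0.24,0,0],[-0.5,0.28,0.24,0,0],[-0.5,0.28,0.24,0,0],[-0.5,0.28,0.24,0,0],[-0.5,0.28,0.24,0,0],[-0.5,0.28,0.24,0,0],[-0.5,0.28,0.24,0,0],[-0.5,0.28,0.24,0,0]]

```text
time: 11.23
ee_pos: [0.6139, -0.0277, 0.1999]
orientation: [-180.0, 0.0, 96.6]
contact_force: [-0.3, 0.3, 0.7]
opening: 0.0641
grip_force: 0.0
```

```bash
python3 g.py .0485 -.075 .124 90
```

```text
t 11.23 F [-0.3  0.3  0.7] open 0.0641 grip 0.0 ori [-180.     0.    96.6] st [ 0.0457 -0.0752] z 0.1999
move [0.001 0.009 0.253] turn -0.005
```

send_rows:
  commands:
    - [[-0.5,0,0.009,0.08,0],[-0.5,0,0.009,0.16,0],[-0.5,0,0.009,0.23,0],[-0.5,0,0.009,0.253,0],[-0.5,0,0.009,0.253,0],[-0.3,0,0.009,0.253,0],[-0.1,0,0.009,0.253,0],[0.1,0,0.009,0.253,0],[0.2,0,0.009,0.253,0],[0.3,0,0.009,0.253,0]]

```text
time: 12.07
ee_pos: [0.6175, -0.0268, 0.1249]
orientation: [179.9, 0.0, 96.7]
contact_force: [0.4, 0.1, 0.7]
opening: 0.03
grip_force: 0.6
```

send_rows:
  commands:
    - [[0.4,0,0,0,0],[0.45,0,0,0,0],[0.5,0,0,0,0],[0.5,0,0,0,0],[0.5,0,0,0,0],[0.5,0,0,0,0],[0.5,0,0,0,0],[0.5,0,0,0,0],[0.5,0,0,0,0],[0.5,0,0,0,0]]

```text
time: 12.9
ee_pos: [0.6182, -0.0267, 0.1251]
orientation: [179.8, 0.0, 96.7]
contact_force: [1.6, 0.2, 6.0]
opening: 0.0249
grip_force: 58.5
```

```bash
python3 g.py .0485 -.075 .124 90
python3 - <<'E'
import numpy as np
for q in np.arange(0,.71,.1):
    a=.25-q;print(q.round(1),(.115*(np.sin(.25)-np.sin(a))/.3).round(3),(.115*(np.cos(.25)-np.cos(a))/.3).round(3))
E
```

```text
t 12.9 F [1.6 0.2 6. ] open 0.0249 grip 58.5 ori [179.8   0.   96.7] st [ 0.0501 -0.0747] z 0.1251
move [-0.001 -0.005  0.004] turn -0.004
0.0 0.0 0.0
0.1 0.038 -0.008
0.2 0.076 -0.011
0.3 0.114 -0.011
0.4 0.152 -0.008
0.5 0.19 0.0
0.6 0.226 0.011
0.7 0.262 0.026
```

send_rows:
  commands:
    - [[0.5,0,-0.03,-0.006,0],[0.5,0,-0.06,-0.01,0],[0.5,0,-0.09,-0.011,0],[0.5,0,-0.12,-0.011,0],[0.5,0,-0.15,-0.008,0],[0.5,0,-0.18,-0.002,0],[0.5,0,-0.21,0.006,0],[0.5,0,-0.235,0.014,0],[0.5,0,-0.25,0.02,0],[0.5,0,-0.258,0.024,0]]

```text
time: 13.73
ee_pos: [0.5454, -0.036, 0.1193]
orientation: [179.3, 0.1, 96.8]
contact_force: [10.9, 3.9, 11.8]
opening: 0.0248
grip_force: 74.7
```

send_rows:
  commands:
    - [[0.5,0,0,0,0],[0.5,0,0,0,0],[0.5,0,0,0,0],[0.5,0,0,0,0],[0.5,0,0,0,0],[0.5,0,0,0,0],[0.5,0,0,0,0],[0.5,0,0,0,0],[0.5,0,0,0,0],[0.5,0,0,0,0]]

```text
time: 14.57
ee_pos: [0.5459, -0.0359, 0.1196]
orientation: [179.3, 0.2, 96.9]
contact_force: [9.0, 1.6, 8.5]
opening: 0.0248
grip_force: 73.4
```

```bash
python3 g.py -.0277 -.075 .118 90
python3 - <<'E'
from h import *
import cv2
X=np.load("x.npy")
b=camera("side")[150:305,200:345]
cv2.imwrite("pics/f3.png",cv2.resize(b,None,fx=3.8,fy=3.8,interpolation=cv2.INTER_CUBIC))
for q in(0,.5,.6,.7):
    a=.25-q;print(q,((proj("side",st(X,[.02+.115*np.sin(a),-.075,.03+.115*np.cos(a)]))-[200,150])*3.8).round())
E
```

```text
t 14.57 F [9.  1.6 8.5] open 0.0248 grip 73.4 ori [179.3   0.2  96.9] st [-0.0228 -0.0749] z 0.1196
move [-0.    -0.016  0.005] turn -0.002
0 [[151. 141.]]
0.5 [[248. 137.]]
0.6 [[266. 140.]]
0.7 [[284. 146.]]
```

View pics/f3.png

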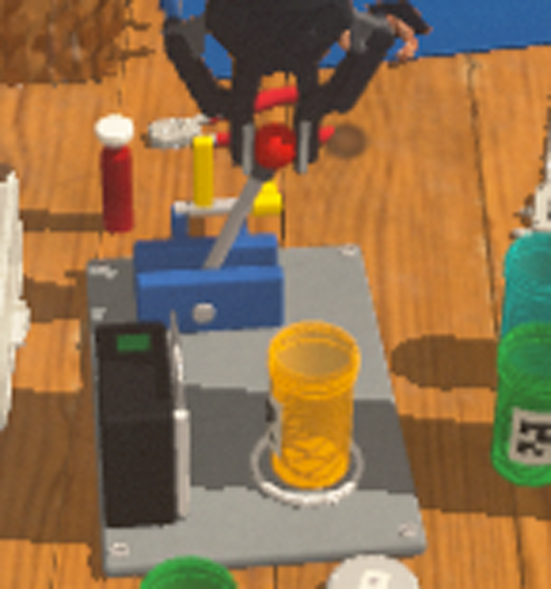

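The ball at (276,147) corresponds to about 0.65 rad, and the shutter is up. Adding a few mm for margin.

send_rows:
  commands:
    - [[0.5,0,-0.004,0.001,0],[0.5,0,-0.008,0.003,0],[0.5,0,-0.012,0.004,0],[0.5,0,-0.012,0.004,0],[0.5,0,-0.012,0.004,0],[0.5,0,-0.012,0.004,0],[0.5,0,-0.012,0.004,0],[0.5,0,-0.012,0.004,0],[0.5,0,-0.012,0.004,0],[0.5,0,-0.012,0.004,0]]

```text
time: 15.45
ee_pos: [0.5428, -0.0384, 0.1188]
orientation: [179.2, 0.3, 96.7]
contact_force: [8.4, -7.9, 13.5]
opening: 0.025
grip_force: 74.8
```

send_rows:
  commands:
    - [[0.5,0,0,0,0],[0.5,0,0,0,0],[0.5,0,0,0,0],[0.5,0,0,0,0],[0.5,0,0,0,0],[0.5,0,0,0,0],[0.5,0,0,0,0],[0.5,0,0,0,0],[0.5,0,0,0,0],[0.5,0,0,0,0]]

```text
time: 16.28
ee_pos: [0.5428, -0.0384, 0.1188]
orientation: [179.2, 0.3, 96.7]
contact_force: [8.3, -8.5, 9.8]
opening: 0.0252
grip_force: 73.2
```

```bash
python3 g.py -.0277 -.075 .118 90
python3 - <<'E'
from h import *
import cv2
b=camera("side")[150:305,200:345]
h=cv2.cvtColor(b,cv2.COLOR_BGR2HSV);m=((h[...,0]<6)|(h[...,0]>174))&(h[...,1]>150)&(h[...,2]>90)
m[:, :63]=0;m[:30]=0;m[48:]=0;m[:,84:]=0
v,u=np.nonzero(m);print("ball",np.median(u)*3.8,np.median(v)*3.8,r.observe()["joint_velocities"].round(2))
E
```

```text
t 16.28 F [ 8.3 -8.5  9.8] open 0.0252 grip 73.2 ori [179.2   0.3  96.7] st [-0.0262 -0.0771] z 0.1188
move [ 0.007 -0.005  0.003] turn -0.004
ball 277.4 148.2 [-0.26  0.22 -0.05 -0.11  0.03 -0.74]
```

```bash
python3 -c "
from cell import finish_job
print(finish_job())"
```

```text
the job is handed in; nothing more can be done
None
```

I handed the job in with the lever held at about 0.68 rad (needs 0.6), the catch flipped over level, and the vial standing in its nest with its label within about 5° of the reader. Those figures are my own estimates from the camera and arm position, and the hand-in returned no verdict.

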